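Wind the bench valve spring compressor down one turn

ROBOT

A 6-joint arm with a two-finger parallel gripper is mounted at the origin on the work surface. World frame = base frame: x ahead of the robot, y to its left, z up, the work surface at z = 0. Lengths are in m, angles in rad, forces in N, time in s.
With the tool pointing down it reaches from about 0.35 to 0.775 m from the base axis. Payload 5.5 kg.
Tool frame: the origin (TCP) lies between the finger pads; the fingertips stand 11 mm ahead of it and the grasp point (between the pads) lies 8 mm behind it (tips_ahead is the distance from the TCP to the fingertips, in m); z points along the fingers, y is the line along which they close (so a half turn about z gives the same grasp; the last joint's range is limited). The gripper opens to 85 mm and grips with 20 to 120 N. Pads are 22 mm wide; open, the fingers measure 114 mm over their backs; the gripper's body (76 mm by 85 mm) begins 54 mm behind the grasp point. The pads swing forward as they close: fully open they stand 13 mm farther back than shut.
Start: joints at [1.074, 0.313, 0.046, 1.304, 0, 1.431], TCP at [0.201, 0.539, 0.242] pointing down, gripper open.
Joint ranges: [-2.76, 2.76], [-0.86, 1.69], [-1.03, 1.26], [-2.2, 2.34], [-1.47, 1.5], [-3.14, 3.14]. Speed limits (rad/s): [2.57, 2.57, 3.14, 3.14, 3.14, 3.14].

INTERFACE

Orientations are given as a unit quaternion [w, x, y, z].
In Python, from workcell import * gives the robot as it stands. The module is installed in compiled form; this text tells all that it offers.
- The arm moves only by the tool jog_arm, never from a script. Its argument "moves" is a list of rows, each an object with "fingers": the closure, from 0 (fully open) to 1 (shut); "slide": the shift along the tool's x, y, z in mm, a list of three; "angular": the turn, a rotation vector about the tool's x, y, z in degrees, a list of three. A call has 1 to 10 rows; each row is the pose to reach, as a shift and turn from the pose commanded when the call began, along the tool's axes at that moment; what a row does not reach only later rows make up. A row lasts 1/12 s, in which the tool goes at most 41.7 mm and 7.16 degrees, less where a joint would pass 70% of its speed; a pose out of reach is approached as far as the arm can. A call with a gripper value outside its range is refused whole. The fingers move at their own pace and stop on an object; "squeeze" is the grip in N (left out, the last holds). Time passes only in rows, so rows that repeat a pose let the fingers close. It gives the time, the measured TCP pose, the force, the opening and the grip force at its end, in the units of the state.
- get_state(): the state, without advancing time (a new reading comes with each control period).
- read_camera(name): name is "scene" or "top" or "wrist"; returns a dict with "color" (400x640x3 uint8, red, green, blue), "fovy" (degrees; the focal length in pixels is half the picture's height over the tangent of half this angle, whatever the lens; pixels are square), "cx", "cy" (the principal point, pixels), "D" ([k1, k2, p1, p2, k3] as OpenCV has them; the pictures are not rectified), "world_from_camera" (4x4, takes a point from camera to world coordinates); the wrist camera has in their place "tool_from_camera" (4x4, takes a point from camera to tool coordinates, whose origin is the TCP and whose axes are the flange's). Camera axes: x right, y down, z forward; pixel columns grow to the right and rows downward; lengths in m; the calibration is good to about 2 mm. A picture is of the moment at which its call begins: read the wrist's pose just before it. There is no depth.
- hand_in(): hands the job in; it is judged then, once.
Trained networks look in a picture, given as the dict that the camera call returned (one of the last four; its "shot" number tells which), for a name from the list of things; names that differ only in an ending like _2 or _b are one class to them, and where a whole thing is asked for, a point or a joint stands for the part that bears it (a point fixed in the world has none). Each returns a list of dicts, best first, with "p" (0 to 1); they miss things now and then, are a little off and sometimes report something else, mostly with a low value. They report only what shows in the picture. A call takes as long as a camera call.
- look_for(target, picture): "point" ([column, row] in pixels, amid what is visible of it).
- tip_of(target, picture): "point" ([column, row] in pixels: a listed point, or the origin of a listed thing).
The state is a dict: "clock": time; "joint_pos": joint angles; "qvel": joint speeds; "tau": joint torques, N m; "tcp_pos": TCP position; "orientation": TCP orientation; "wrist_force": force on the tool from outside, world axes, zero at the start; "ft_torque": the same for the moment, N m; "finger_gap": finger opening in m; "grip_force": force on a finger pad.
Only numpy, scipy, OpenCV 4.12 (cv2) and the standard library are available. Lean on these libraries where they do the work, as an engineer would, in place of code of your own. Each camera call takes 0.05 s, during which the arm holds its last target. There are 200 camera calls.

TASK

Wind the valve spring compressor down by exactly one full turn of its handwheel, clockwise seen from above, to take the valve spring down one thread pitch: push the wheel round by the upright handle on its rim with the fingertips or the outside of the fingers, without gripping the handle, and stop with the handle back where it began. Push gently, let go, and leave all the loose parts on the bench as they lie.

Things in the scene. Friction and masses are not known exactly. Their poses are not given: they have to be found in the camera images.
- compressor: blue steel bench valve spring compressor, fixed to the bench: base plate 200 x 220 x 14 mm with a cylinder head strapped to it, two columns 22 mm thick at 85 mm either side of the middle (its y axis) and a crossbeam (46 x 215 mm) whose top is 157 mm (column nuts 167 mm) above the bench. An upright screw through the beam's centre carries a handwheel on top and presses the valve spring below. Origin: underside of the base plate, on the screw's axis; z up
- wheel_hub (a point): centre of the handwheel, on its upright turning axis, in the mid-plane of the rim, about 186 mm above the bench (up to 2 mm higher or lower with the start). Dark steel wheel, 162 mm over the rim; rim a round bar 18 mm thick; three spokes; the hub and its nut reach 18 mm above this point. The whole wheel goes down 4 mm with each clockwise turn
- handle: black upright handle on the rim of the handwheel, over the end of one spoke: a cylinder 26 mm across and 70 mm tall that revolves freely on its own pin. Origin: centre of its lower end, 15 mm above wheel_hub and 72 mm out from the wheel's axis (the boss it stands on is as wide as the handle and joins it to the rim)
- wheel (a joint): turn of the handwheel in rad, growing clockwise seen from above (as the screw goes down); at 0 the handle stands on the compressor's -x side; it starts anywhere between -2.5 and 2.5. The screw is self-locking: the wheel needs about 2 to 4 N at the handle to turn either way and stays where it is left
- filter_cover: loose bystander: red plastic air filter cover held on its black housing by a steel wire spring clip, 125 x 95 x 54; origin under its centre (mm)
- boot: loose bystander: black rubber spark plug boot lying down, about 62 x 48 x 25; origin underneath it (mm)
- gasket: loose bystander: flat copper-coloured cylinder head gasket, 100 x 88 x 3; origin under its centre (mm)
- drain_plug: loose bystander: brass drain plug on the compressor's base plate, standing on its hexagon head, 29 across, 30 tall; origin under its centre (mm)
- spark_plug: loose bystander: spark plug lying down, about 71 long, 21 across; origin under its hexagon (mm)
- socket: loose bystander: steel plug socket, a tube standing on end on the compressor's base plate, 29 across, 63 tall; origin under its centre (mm)
- dish: loose bystander: shallow round steel parts dish, 104 across, 26 tall; origin under its centre (mm)
- wrench: loose bystander: steel open-ended spanner lying flat, 160 long; origin under its middle (mm)

How it is judged:
On the way:
1. the handle is about half a turn from where it began, and the fingers are pushing on it (distance of handle from where it was at the start of the episode above 0.13 m and contact force between the fingers and handle above 0.3 N), for 0.05 s.
At the end, for the whole second after the job is handed in: the handwheel has been turned clockwise once (one turn, not none or two: joint between 3.14 and 9.42 rad), the handle is within 15 mm of where it began and at rest, and every loose part is within 20 mm of where it lay; gripping or shoving the handle with over 30 N fails (value of joint wheel between 3.1416 and 9.4248 rad and distance of handle from where it was at the start of the episode below 0.015 m and velocity of joint wheel between -0.05 and 0.05 rad/s and distance of each of filter_cover, boot, gasket, drain_plug, spark_plug, socket, dish, wrench from where it was at the start of the episode below 0.02 m); the robot touches nothing.
It fails at once if the fingers press on the handle with more than 30 N (gripped or shoved) (contact force between the fingers and handle above 30 N).
It fails at once if a loose part on the bench is moved or lifted more than 20 mm (distance of any of filter_cover, boot, gasket, drain_plug, spark_plug, socket, dish, wrench from where it was at the start of the episode above 0.02 m).
It also fails if it takes over 61 s, if anything falls off the work surface, if the arm or the gripper's body presses on something with over 40 N, if the wrist force passes 120 N, or if a joint passes its speed limit or range.

## Working session

There is one attempt and no reset: what is moved stays moved. The work goes in short steps, Python scripts to look and compute and a tool call to move; the robot and the scene stay as the last step left them, time stands still between calls to the robot, and variables do not carry over. Pictures are saved under pics/ and viewed, at most 10 in all, crops included, and the job is handed in when it is done.

Besides the shell and the picture viewer there is one more tool, called in YAML: its name, and indented under it one key for each argument. jog_arm: Moves the arm, as the interface text tells. Its arguments: {"type":"object","properties":{"moves":{"type":"array","items":{"type":"object","properties":{"fingers":{"type":"number"},"slide":{"type":"array","items":{"type":"number"}},"angular":{"type":"array","items":{"type":"number"}}}}},"squeeze":{"type":"number"}},"required":["moves"]}

```bash
mkdir -p pics
cat > h.py <<'E'
from workcell import *
import numpy as np, cv2
from scipy.spatial.transform import Rotation as R
def K(p):
    f=200/np.tan(np.radians(p["fovy"])/2); return np.array([[f,0,p["cx"]],[0,f,p["cy"]],[0,0,1.]])
def ray(p,px):
    u=cv2.undistortPoints(np.array([[px]],float),K(p),np.array(p["D"],float))[0,0]
    T=np.array(p["world_from_camera"]); d=T[:3,:3]@[u[0],u[1],1]; return T[:3,3],d/np.linalg.norm(d)
def atz(p,px,z):
    o,d=ray(p,px); return o+d*(z-o[2])/d[2]
def save(p,n,s=None):
    im=cv2.cvtColor(p["color"],cv2.COLOR_RGB2BGR); cv2.imwrite("pics/"+n,im)
E
python3 - <<'E'
from h import *
np.set_printoptions(precision=4,suppress=True)
s=get_state(); print(s["clock"],s["tcp_pos"],s["orientation"],s["finger_gap"])
rs={}
for c in("top","scene"):
    p=read_camera(c); save(p,c+"1.png"); print(c,np.array(p["world_from_camera"])[:3,3])
    for t,z in(("wheel_hub",.186),("handle",.201),("compressor",0)):
        r=tip_of(t,p)
        for q in r[:2]: print(t,q["p"],q["point"],atz(p,q["point"],z))
        if r: rs[c,t]=ray(p,r[0]["point"])
    for t in("drain_plug","socket","filter_cover","boot","dish"):
        r=tip_of(t,p)
        for q in r[:1]: print(t,q["p"],q["point"],atz(p,q["point"],0.014 if t in("drain_plug","socket") else 0))
for t in("wheel_hub","handle"):
    if ("top",t) in rs and ("scene",t) in rs:
        (a,d),(b,e)=rs["top",t],rs["scene",t]
        k=np.linalg.lstsq(np.c_[d,-e],b-a,rcond=None)[0]; print(t,a+d*k[0],b+e*k[1])
E
```

```text
0.0 [0.2006 0.5384 0.2414] [-0.0003  0.1775  0.9841 -0.0008] 0.08532172624571713
top [0.472  0.0529 1.1343]
wheel_hub 0.87 [375.6, 222.6] [ 0.5381 -0.0633  0.186 ]
handle 0.59 [339.8, 211.3] [0.5568 0.0079 0.201 ]
compressor 0.58 [364.9, 231.1] [ 0.5305 -0.0614  0.    ]
drain_plug 0.6 [375.1, 270.2] [ 0.4416 -0.0846  0.014 ]
socket 0.68 [332.2, 245.7] [0.4941 0.0145 0.014 ]
filter_cover 0.63 [285.3, 158.7] [0.6967 0.1306 0.    ]
boot 0.71 [293.6, 219.6] [0.5525 0.1058 0.    ]
dish 0.69 [353.1, 148.9] [ 0.7253 -0.0301  0.    ]
scene [ 0.9887 -0.6234  0.9606]
wheel_hub 0.62 [263.9, 193.4] [ 0.5323 -0.0495  0.186 ]
handle 0.67 [282.7, 179.3] [0.5542 0.0047 0.201 ]
compressor 0.58 [266.5, 240.5] [ 0.5326 -0.059   0.    ]
boot 0.67 [300.9, 208.3] [0.5537 0.0947 0.    ]
dish 0.57 [334.5, 263.6] [ 0.7348 -0.0294  0.    ]
wheel_hub [ 0.5371 -0.0617  0.1994] [ 0.5402 -0.0594  0.1993]
handle [0.5569 0.0078 0.2003] [0.5537 0.0055 0.2001]
```

Run:
```python
import cv2
a=cv2.imread("pics/top1.png")[90:320,220:480];b=cv2.imread("pics/scene1.png")[90:320,150:410]
cv2.imwrite("pics/c1.png",cv2.resize(cv2.hconcat([a,b]),(800,354),interpolation=cv2.INTER_CUBIC))
```

```text
(no output)
```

View pics/c1.png

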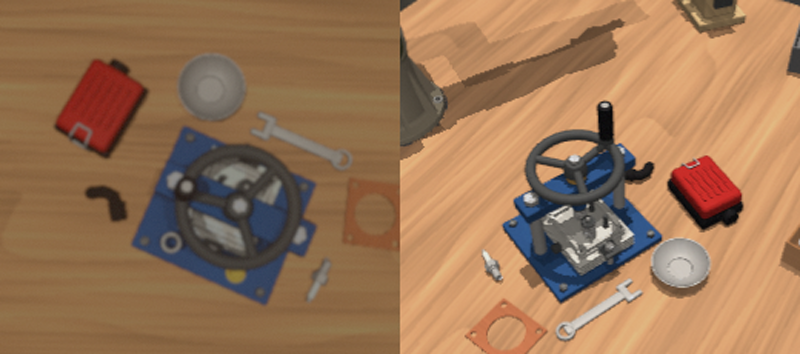

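The top view shows the hub near (375,224) and the handle to its left near (341,211). In the scene view the handle stands upright at the far side of the wheel. I'll check the wheel model by overlaying it on both images.

Run:
```python
from h import *
np.set_printoptions(precision=4,suppress=True)
from scipy.optimize import least_squares
P={c:read_camera(c) for c in("top","scene")}
def proj(p,X):
    T=np.linalg.inv(np.array(p["world_from_camera"])); 
    return cv2.projectPoints(np.array(X,float),cv2.Rodrigues(T[:3,:3])[0],T[:3,3],K(p),np.array(p["D"],float))[0][:,0]
t=np.linspace(0,2*np.pi,180,endpoint=False); C=np.c_[np.cos(t),np.sin(t),0*t]
D={c:cv2.GaussianBlur(cv2.cvtColor(P[c]["color"],cv2.COLOR_RGB2GRAY).astype(np.float32),(0,0),1) for c in P}
# rim fit: dark band on centreline r=72 minus bright flanks
def cost(v):
    s=0
    for c in P:
        for r,w in((.072,1),(.090,-.5),(.054,-.5)):
            q=proj(P[c],[v[0],v[1],v[2]]+r*C).astype(np.float32)
            s+=w*np.minimum(cv2.remap(D[c],q[:,0],q[:,1],1),90).mean()
    return s
from scipy.optimize import minimize
b=minimize(cost,[.538,-.061,.186],method="Nelder-Mead",options=dict(initial_simplex=[[.538,-.061,.186],[.545,-.061,.186],[.538,-.053,.186],[.538,-.061,.190]]))
h=b.x; print("hub",h,b.fun,cost([.538,-.061,.186]))
out=[]
for c,(y,x) in(("top",(130,290)),("scene",(110,200))):
    im=cv2.cvtColor(P[c]["color"],cv2.COLOR_RGB2BGR)
    im=cv2.resize(im[y:y+150,x:x+130],None,fx=3,fy=3,interpolation=cv2.INTER_CUBIC)
    a=np.radians(76); d=h+[.072*np.cos(a),.072*np.sin(a),0]
    for X,col in((h+.081*C,(0,255,0)),(h+.063*C,(0,255,0)),(d+[0,0,.015]+.013*C,(0,255,255)),(d+[0,0,.085]+.013*C,(255,255,0))):
        cv2.polylines(im,[((proj(P[c],X)-[x,y]+.5)*3).astype(int)],True,col,1)
    out.append(im)
cv2.imwrite("pics/ov.png",cv2.hconcat(out))
s=get_state(); w,x,y,z=s["orientation"]; print(R.from_quat([x,y,z,w]).as_matrix())
```

```text
hub [ 0.5411 -0.0628  0.18  ] -24.168960571289062 -10.802883
[[-0.937   0.3493  0.    ]
 [ 0.3493  0.937   0.    ]
 [-0.      0.0001 -1.    ]]
```

View pics/ov.png

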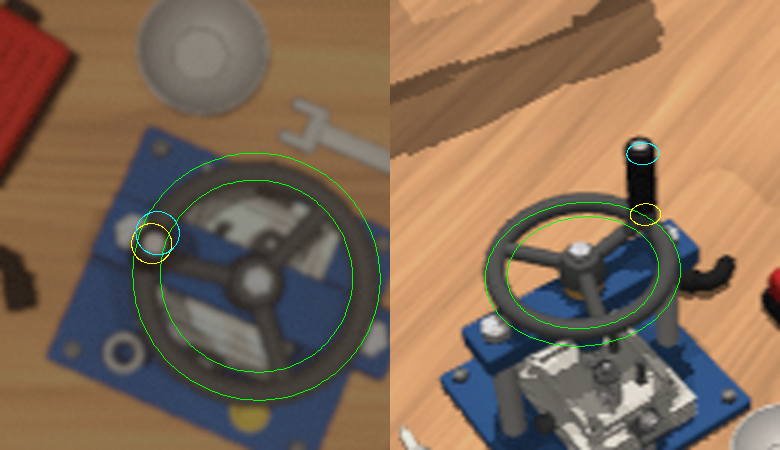

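jog_arm:
  moves:
    - {"fingers": 1, "slide": [-25, -22, 0]}
    - {"fingers": 1, "slide": [-55, -47, 1]}
    - {"fingers": 1, "slide": [-85, -73, 2]}
    - {"fingers": 1, "slide": [-115, -98, 3]}
    - {"fingers": 1, "slide": [-145, -124, 3]}
    - {"fingers": 1, "slide": [-175, -149, 3]}
    - {"fingers": 1, "slide": [-205, -175, 3]}
    - {"fingers": 1, "slide": [-235, -200, 3]}
    - {"fingers": 1, "slide": [-265, -226, 3]}
    - {"fingers": 1, "slide": [-295, -251, 3]}
  squeeze: 20

```text
schema error: expected keys fingers, slide, angular
```

jog_arm:
  moves:
    - {"fingers": 1, "slide": [-25, -22, 0]}
    - {"fingers": 1, "slide": [-50, -44, 0]}
    - {"fingers": 1, "slide": [-75, -65, 0]}
    - {"fingers": 1, "slide": [-100, -86, 0]}
    - {"fingers": 1, "slide": [-125, -107, 0]}
    - {"fingers": 1, "slide": [-150, -128, 0]}
    - {"fingers": 1, "slide": [-165, -141, 0]}
    - {"fingers": 1, "slide": [-175, -149, 0]}
    - {"fingers": 1, "slide": [-175, -149, 0]}
    - {"fingers": 1, "slide": [-175, -149, 0]}

```text
schema error: expected keys fingers, slide, angular
```

Run:
```python
from h import *
s=get_state(); print(s["clock"],s["tcp_pos"],s["wrist_force"],s["finger_gap"],{k:v for k,v in s.items() if 'tip' in k})
a=read_camera("top");b=read_camera("scene")
f=lambda p,x,y:cv2.resize(cv2.cvtColor(p["color"],cv2.COLOR_RGB2BGR)[y:y+150,x:x+130],None,fx=3,fy=3,interpolation=cv2.INTER_CUBIC)
cv2.imwrite("pics/s2.png",cv2.hconcat([f(a,290,130),f(b,200,90)]))
```

```text
1.0 [0.20086049 0.53878811 0.2423218 ] [-0.03641759 -0.46365113  0.42440009] 0.08511172996239257 {}
```

View pics/s2.png

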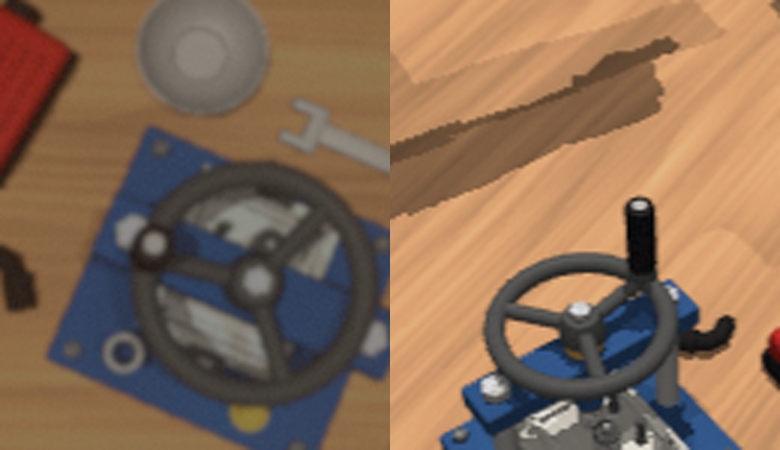

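The view shows the handle top at crop (155,243) and the rim centred near (257,282), so the hub is at about (0.536, -0.062) and the handle at about 77°. Both moves were refused because every row needs an "angular" value, so I'm sending them again.

jog_arm:
  moves:
    - {"fingers": 1, "slide": [-25, -22, 0], "angular": [0, 0, 0]}
    - {"fingers": 1, "slide": [-55, -47, 1], "angular": [0, 0, 0]}
    - {"fingers": 1, "slide": [-85, -73, 2], "angular": [0, 0, 0]}
    - {"fingers": 1, "slide": [-115, -98, 3], "angular": [0, 0, 0]}
    - {"fingers": 1, "slide": [-145, -124, 3], "angular": [0, 0, 0]}
    - {"fingers": 1, "slide": [-175, -149, 3], "angular": [0, 0, 0]}
    - {"fingers": 1, "slide": [-205, -175, 3], "angular": [0, 0, 0]}
    - {"fingers": 1, "slide": [-235, -200, 3], "angular": [0, 0, 0]}
    - {"fingers": 1, "slide": [-265, -226, 3], "angular": [0, 0, 0]}
    - {"fingers": 1, "slide": [-295, -251, 3], "angular": [0, 0, 0]}
  squeeze: 20

```text
clock: 1.93
tcp_pos: [0.3901, 0.1988, 0.2396]
orientation: [0.0, 0.177, 0.984, 0.0]
wrist_force: [0.4, -0.2, -0.1]
finger_gap: 0.0003
grip_force: 0.0
```

jog_arm:
  moves:
    - {"fingers": 1, "slide": [-25, -22, 0], "angular": [0, 0, 0]}
    - {"fingers": 1, "slide": [-50, -44, 0], "angular": [0, 0, 0]}
    - {"fingers": 1, "slide": [-75, -65, 0], "angular": [0, 0, 0]}
    - {"fingers": 1, "slide": [-100, -86, 0], "angular": [0, 0, 0]}
    - {"fingers": 1, "slide": [-125, -107, 0], "angular": [0, 0, 0]}
    - {"fingers": 1, "slide": [-150, -128, 0], "angular": [0, 0, 0]}
    - {"fingers": 1, "slide": [-165, -141, 0], "angular": [0, 0, 0]}
    - {"fingers": 1, "slide": [-172, -149, 0], "angular": [0, 0, 0]}
    - {"fingers": 1, "slide": [-172, -149, 0], "angular": [0, 0, 0]}
    - {"fingers": 1, "slide": [-172, -149, 0], "angular": [0, 0, 0]}

```text
clock: 2.77
tcp_pos: [0.4982, 0.0011, 0.2391]
orientation: [-0.0, 0.178, 0.984, 0.0]
wrist_force: [-0.0, 0.7, -0.1]
finger_gap: 0.0001
grip_force: 0.0
```

Run:
```python
from h import *
s=get_state(); print(s["clock"],s["tcp_pos"],s["orientation"],s["wrist_force"],s["finger_gap"])
a=read_camera("top");b=read_camera("scene")
f=lambda p,x,y:cv2.resize(cv2.cvtColor(p["color"],cv2.COLOR_RGB2BGR)[y:y+150,x:x+130],None,fx=3,fy=3,interpolation=cv2.INTER_CUBIC)
cv2.imwrite("pics/s3.png",cv2.hconcat([f(a,290,130),f(b,200,90)]))
```

```text
2.7667 [0.49824309 0.00110361 0.23913461] [-4.81824081e-04  1.77844260e-01  9.84058490e-01  2.73667028e-04] [-0.01747891  0.72772168 -0.06278361] 0.00010530598148598897
```

View pics/s3.png

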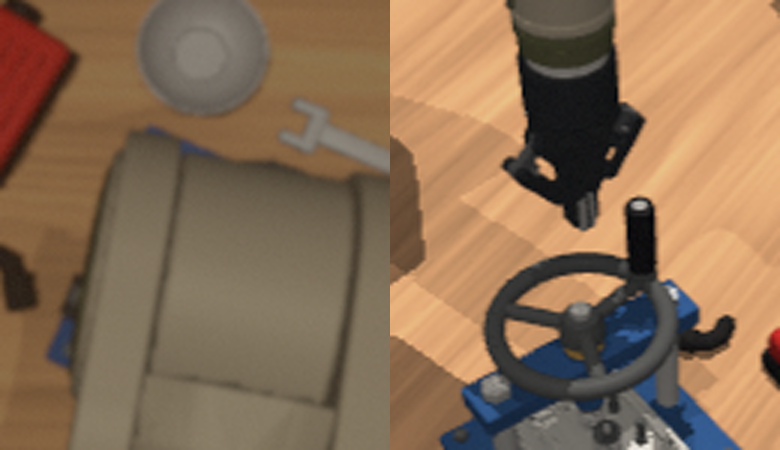

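The fingertips (crop (585,222)) are beside the handle on the trailing side, and the gripper body and knuckles are above the handle top. Now I'll compute the arc waypoints in tool axes.

```bash
cat > arc.py <<'E'
import numpy as np, json, sys
H=np.array([.536,-.062]); r=.073; M=np.array([[-.937,.349],[.349,.937]])
P=lambda a:H+r*np.array([np.cos(np.radians(a)),np.sin(np.radians(a))])
def rows(p0,angs,z=0): return [[int(round(v)) for v in M@(P(a)-p0)*1000]+[z] for a in angs]
E
python3 - <<'E'
from arc import *
p0=np.array([.4982,.0011])
A=[117,113,109,106,104,102,100,98,96,94]
print("A",rows(p0,A,-6))
a=94
for k in range(5):
    angs=[a-6*(i+1) for i in range(10)]; print(angs[-1],rows(P(a),angs)); a=angs[-1]
E
```

```text
A [[-4, 3, -6], [-7, 7, -6], [-11, 10, -6], [-14, 13, -6], [-16, 14, -6], [-18, 16, -6], [-20, 17, -6], [-23, 18, -6], [-25, 19, -6], [-27, 21, -6]]
34 [[-7, 3, 0], [-14, 5, 0], [-22, 6, 0], [-30, 7, 0], [-37, 6, 0], [-45, 5, 0], [-52, 3, 0], [-59, 0, 0], [-66, -3, 0], [-73, -7, 0]]
-26 [[-6, -5, 0], [-11, -10, 0], [-16, -16, 0], [-20, -22, 0], [-24, -29, 0], [-27, -36, 0], [-29, -44, 0], [-30, -51, 0], [-31, -59, 0], [-30, -66, 0]]
-86 [[1, -8, 0], [3, -15, 0], [6, -22, 0], [9, -29, 0], [13, -35, 0], [18, -41, 0], [23, -47, 0], [29, -52, 0], [36, -56, 0], [42, -59, 0]]
-146 [[7, -3, 0], [14, -5, 0], [22, -6, 0], [30, -7, 0], [37, -6, 0], [45, -5, 0], [52, -3, 0], [59, 0, 0], [66, 3, 0], [73, 7, 0]]
-206 [[6, 5, 0], [11, 10, 0], [16, 16, 0], [20, 22, 0], [24, 29, 0], [27, 36, 0], [29, 44, 0], [30, 51, 0], [31, 59, 0], [30, 66, 0]]
```

jog_arm:
  moves:
    - {"fingers": 1, "slide": [-4, 3, -6], "angular": [0, 0, 0]}
    - {"fingers": 1, "slide": [-7, 7, -6], "angular": [0, 0, 0]}
    - {"fingers": 1, "slide": [-11, 10, -6], "angular": [0, 0, 0]}
    - {"fingers": 1, "slide": [-14, 13, -6], "angular": [0, 0, 0]}
    - {"fingers": 1, "slide": [-16, 14, -6], "angular": [0, 0, 0]}
    - {"fingers": 1, "slide": [-18, 16, -6], "angular": [0, 0, 0]}
    - {"fingers": 1, "slide": [-20, 17, -6], "angular": [0, 0, 0]}
    - {"fingers": 1, "slide": [-23, 18, -6], "angular": [0, 0, 0]}
    - {"fingers": 1, "slide": [-25, 19, -6], "angular": [0, 0, 0]}
    - {"fingers": 1, "slide": [-27, 21, -6], "angular": [0, 0, 0]}

```text
clock: 3.7
tcp_pos: [0.531, 0.0111, 0.2451]
orientation: [-0.001, 0.178, 0.984, -0.0]
wrist_force: [-2.3, 0.4, 1.4]
finger_gap: 0.0
grip_force: 1.1
```

jog_arm:
  moves:
    - {"fingers": 1, "slide": [-7, 3, 0], "angular": [0, 0, 0]}
    - {"fingers": 1, "slide": [-14, 5, 0], "angular": [0, 0, 0]}
    - {"fingers": 1, "slide": [-22, 6, 0], "angular": [0, 0, 0]}
    - {"fingers": 1, "slide": [-30, 7, 0], "angular": [0, 0, 0]}
    - {"fingers": 1, "slide": [-37, 6, 0], "angular": [0, 0, 0]}
    - {"fingers": 1, "slide": [-45, 5, 0], "angular": [0, 0, 0]}
    - {"fingers": 1, "slide": [-52, 3, 0], "angular": [0, 0, 0]}
    - {"fingers": 1, "slide": [-59, 0, 0], "angular": [0, 0, 0]}
    - {"fingers": 1, "slide": [-66, -3, 0], "angular": [0, 0, 0]}
    - {"fingers": 1, "slide": [-73, -7, 0], "angular": [0, 0, 0]}

```text
clock: 4.53
tcp_pos: [0.5977, -0.0214, 0.2451]
orientation: [-0.0, 0.177, 0.984, 0.0]
wrist_force: [-2.1, 2.2, -2.0]
finger_gap: 0.0002
grip_force: 1.4
```

Run:
```python
from h import *
from arc import P
s=get_state(); print(s["clock"],s["tcp_pos"],P(34),s["wrist_force"])
a=read_camera("top");b=read_camera("scene")
for p in(a,b):
    print([(q["p"],q["point"],atz(p,q["point"],.2)) for q in tip_of("handle",p)[:1]])
f=lambda p,x,y:cv2.resize(cv2.cvtColor(p["color"],cv2.COLOR_RGB2BGR)[y:y+150,x:x+130],None,fx=3,fy=3,interpolation=cv2.INTER_CUBIC)
cv2.imwrite("pics/s4.png",cv2.hconcat([f(a,290,130),f(b,200,90)]))
```

```text
4.5333 [ 0.59765689 -0.02138377  0.245144  ] [ 0.59651974 -0.02117892] [-2.07204282  2.17496061 -2.00098167]
[]
[(0.85, [286.8, 202.1], array([ 0.60458006, -0.05527528,  0.2       ]))]
```

View pics/s4.png

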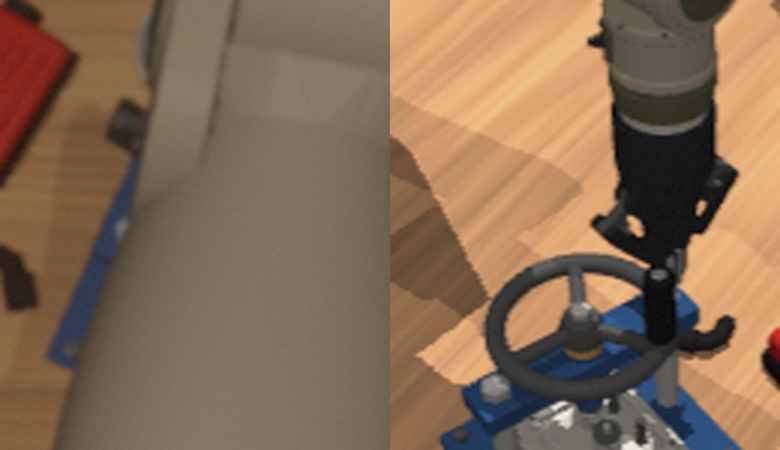

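The finger sits behind the handle and is pushing it, now at about 6° with roughly 3 N. The handle top is at crop (660,275), clear of the gripper body. Continuing.

jog_arm:
  moves:
    - {"fingers": 1, "slide": [-6, -5, 0], "angular": [0, 0, 0]}
    - {"fingers": 1, "slide": [-11, -10, 0], "angular": [0, 0, 0]}
    - {"fingers": 1, "slide": [-16, -16, 0], "angular": [0, 0, 0]}
    - {"fingers": 1, "slide": [-20, -22, 0], "angular": [0, 0, 0]}
    - {"fingers": 1, "slide": [-24, -29, 0], "angular": [0, 0, 0]}
    - {"fingers": 1, "slide": [-27, -36, 0], "angular": [0, 0, 0]}
    - {"fingers": 1, "slide": [-29, -44, 0], "angular": [0, 0, 0]}
    - {"fingers": 1, "slide": [-30, -51, 0], "angular": [0, 0, 0]}
    - {"fingers": 1, "slide": [-31, -59, 0], "angular": [0, 0, 0]}
    - {"fingers": 1, "slide": [-30, -66, 0], "angular": [0, 0, 0]}

```text
clock: 5.57
tcp_pos: [0.6022, -0.0942, 0.2451]
orientation: [-0.0, 0.178, 0.984, 0.0]
wrist_force: [0.9, 3.3, -0.1]
finger_gap: 0.0003
grip_force: 1.3
```

jog_arm:
  moves:
    - {"fingers": 1, "slide": [1, -8, 0], "angular": [0, 0, 0]}
    - {"fingers": 1, "slide": [3, -15, 0], "angular": [0, 0, 0]}
    - {"fingers": 1, "slide": [6, -22, 0], "angular": [0, 0, 0]}
    - {"fingers": 1, "slide": [9, -29, 0], "angular": [0, 0, 0]}
    - {"fingers": 1, "slide": [13, -35, 0], "angular": [0, 0, 0]}
    - {"fingers": 1, "slide": [18, -41, 0], "angular": [0, 0, 0]}
    - {"fingers": 1, "slide": [23, -47, 0], "angular": [0, 0, 0]}
    - {"fingers": 1, "slide": [29, -52, 0], "angular": [0, 0, 0]}
    - {"fingers": 1, "slide": [36, -56, 0], "angular": [0, 0, 0]}
    - {"fingers": 1, "slide": [42, -59, 0], "angular": [0, 0, 0]}

```text
clock: 6.4
tcp_pos: [0.5414, -0.1342, 0.2454]
orientation: [-0.0, 0.178, 0.984, -0.0]
wrist_force: [1.8, -0.1, -1.9]
finger_gap: 0.0001
grip_force: 1.0
```

Run:
```python
from h import *
from arc import P
s=get_state(); print(s["clock"],s["tcp_pos"],P(-86),s["wrist_force"])
b=read_camera("scene")
print([(q["p"],q["point"],atz(b,q["point"],.198)) for q in tip_of("handle",b)[:1]])
f=lambda p,x,y:cv2.resize(cv2.cvtColor(p["color"],cv2.COLOR_RGB2BGR)[y:y+180,x:x+180],None,fx=3,fy=3,interpolation=cv2.INTER_CUBIC)
cv2.imwrite("pics/s5.png",f(b,170,80))
```

```text
6.4 [ 0.5414121  -0.13418075  0.24536157] [ 0.54109222 -0.13482218] [ 1.84132235 -0.12004335 -1.87699291]
[(0.52, [239.1, 209.5], array([ 0.51849695, -0.13246306,  0.198     ]))]
```

View pics/s5.png

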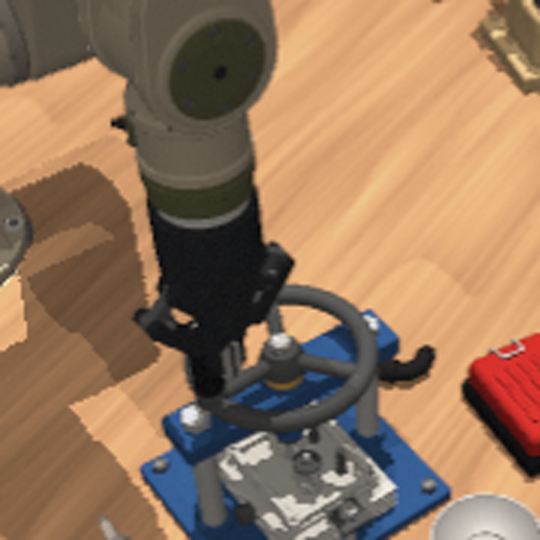

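The handle is now about half a turn round (crop (205,385)), with the fingers just behind it and contact still light. Continuing.

jog_arm:
  moves:
    - {"fingers": 1, "slide": [7, -3, 0], "angular": [0, 0, 0]}
    - {"fingers": 1, "slide": [14, -5, 0], "angular": [0, 0, 0]}
    - {"fingers": 1, "slide": [22, -6, 0], "angular": [0, 0, 0]}
    - {"fingers": 1, "slide": [30, -7, 0], "angular": [0, 0, 0]}
    - {"fingers": 1, "slide": [37, -6, 0], "angular": [0, 0, 0]}
    - {"fingers": 1, "slide": [45, -5, 0], "angular": [0, 0, 0]}
    - {"fingers": 1, "slide": [52, -3, 0], "angular": [0, 0, 0]}
    - {"fingers": 1, "slide": [59, 0, 0], "angular": [0, 0, 0]}
    - {"fingers": 1, "slide": [66, 3, 0], "angular": [0, 0, 0]}
    - {"fingers": 1, "slide": [73, 7, 0], "angular": [0, 0, 0]}

```text
clock: 7.33
tcp_pos: [0.476, -0.1014, 0.2453]
orientation: [0.0, 0.178, 0.984, -0.0]
wrist_force: [2.0, -2.8, -2.3]
finger_gap: -0.0
grip_force: 1.3
```

jog_arm:
  moves:
    - {"fingers": 1, "slide": [6, 5, 0], "angular": [0, 0, 0]}
    - {"fingers": 1, "slide": [11, 10, 0], "angular": [0, 0, 0]}
    - {"fingers": 1, "slide": [16, 16, 0], "angular": [0, 0, 0]}
    - {"fingers": 1, "slide": [20, 22, 0], "angular": [0, 0, 0]}
    - {"fingers": 1, "slide": [24, 29, 0], "angular": [0, 0, 0]}
    - {"fingers": 1, "slide": [27, 36, 0], "angular": [0, 0, 0]}
    - {"fingers": 1, "slide": [29, 44, 0], "angular": [0, 0, 0]}
    - {"fingers": 1, "slide": [30, 51, 0], "angular": [0, 0, 0]}
    - {"fingers": 1, "slide": [31, 59, 0], "angular": [0, 0, 0]}
    - {"fingers": 1, "slide": [30, 66, 0], "angular": [0, 0, 0]}

```text
clock: 8.17
tcp_pos: [0.4713, -0.0285, 0.2452]
orientation: [-0.0, 0.177, 0.984, 0.0]
wrist_force: [-1.2, -3.8, -1.1]
finger_gap: -0.0002
grip_force: 1.2
```

Run:
```python
from h import *
from arc import *
s=get_state(); print(s["clock"],s["tcp_pos"],P(-206),s["wrist_force"])
b=read_camera("scene")
print([(q["p"],q["point"],atz(b,q["point"],.197)) for q in tip_of("handle",b)[:1]])
print(rows(P(-206),[-212,-218,-224,-230,-236,-241,-246,-251,-255,-258]))
```

```text
8.1667 [ 0.4713022  -0.02845173  0.24520107] [ 0.47038803 -0.02999891] [-1.20921449 -3.78992606 -1.05819888]
[(0.72, [258.2, 174.6], array([ 0.48832371, -0.0100867 ,  0.197     ]))]
[[-1, 8, 0], [-3, 15, 0], [-6, 22, 0], [-9, 29, 0], [-13, 35, 0], [-17, 40, 0], [-22, 45, 0], [-26, 49, 0], [-30, 52, 0], [-34, 55, 0]]
```

jog_arm:
  moves:
    - {"fingers": 1, "slide": [-1, 8, 0], "angular": [0, 0, 0]}
    - {"fingers": 1, "slide": [-3, 15, 0], "angular": [0, 0, 0]}
    - {"fingers": 1, "slide": [-6, 22, 0], "angular": [0, 0, 0]}
    - {"fingers": 1, "slide": [-9, 29, 0], "angular": [0, 0, 0]}
    - {"fingers": 1, "slide": [-13, 35, 0], "angular": [0, 0, 0]}
    - {"fingers": 1, "slide": [-17, 40, 0], "angular": [0, 0, 0]}
    - {"fingers": 1, "slide": [-22, 45, 0], "angular": [0, 0, 0]}
    - {"fingers": 1, "slide": [-26, 49, 0], "angular": [0, 0, 0]}
    - {"fingers": 1, "slide": [-30, 52, 0], "angular": [0, 0, 0]}
    - {"fingers": 1, "slide": [-34, 55, 0], "angular": [0, 0, 0]}

```text
clock: 9.1
tcp_pos: [0.5229, 0.0105, 0.245]
orientation: [-0.0, 0.177, 0.984, 0.0]
wrist_force: [-2.6, 0.3, -0.8]
finger_gap: 0.0
grip_force: 1.1
```

Run:
```python
from h import *
from arc import *
s=get_state(); print(s["clock"],s["tcp_pos"],P(-258),s["wrist_force"])
b=read_camera("scene")
print([(q["p"],q["point"],atz(b,q["point"],.197)) for q in tip_of("handle",b)[:1]])
# handle top white cap: template match of start picture
a=cv2.imread("pics/scene1.png"); im=cv2.cvtColor(b["color"],cv2.COLOR_RGB2BGR)
t=a[153:180,273:293]; m=cv2.matchTemplate(im[120:220,230:320],t,cv2.TM_CCOEFF_NORMED); _,v,_,l=cv2.minMaxLoc(m); print(v,l[0]+230-273,l[1]+120-153)
```

```text
9.1 [0.52285625 0.01051944 0.24502449] [0.52082245 0.00940477] [-2.64433918  0.31911313 -0.76370809]
[(0.58, [282.0, 175.5], array([0.54288192, 0.01881258, 0.197     ]))]
0.7612513899803162 -2 1
```

jog_arm:
  moves:
    - {"fingers": 1, "slide": [-2, 1, 0], "angular": [0, 0, 0]}
    - {"fingers": 1, "slide": [-4, 1, 0], "angular": [0, 0, 0]}
    - {"fingers": 1, "slide": [-6, 2, 0], "angular": [0, 0, 0]}
    - {"fingers": 1, "slide": [-6, 2, 0], "angular": [0, 0, 0]}

```text
clock: 9.53
tcp_pos: [0.5292, 0.0099, 0.2454]
orientation: [0.0, 0.178, 0.984, 0.0]
wrist_force: [-2.2, 0.0, -0.9]
finger_gap: -0.0001
grip_force: 0.5
```

jog_arm:
  moves:
    - {"fingers": 1, "slide": [4, -1, 0], "angular": [0, 0, 0]}
    - {"fingers": 1, "slide": [15, -5, 0], "angular": [0, 0, 0]}
    - {"fingers": 1, "slide": [35, -5, 0], "angular": [0, 0, 0]}
    - {"fingers": 1, "slide": [60, 5, -10], "angular": [0, 0, 0]}
    - {"fingers": 1, "slide": [85, 20, -20], "angular": [0, 0, 0]}
    - {"fingers": 1, "slide": [110, 45, -20], "angular": [0, 0, 0]}
    - {"fingers": 1, "slide": [130, 70, -20], "angular": [0, 0, 0]}
    - {"fingers": 1, "slide": [150, 100, -20], "angular": [0, 0, 0]}
    - {"fingers": 1, "slide": [165, 125, -20], "angular": [0, 0, 0]}
    - {"fingers": 1, "slide": [180, 150, -20], "angular": [0, 0, 0]}

```text
clock: 10.37
tcp_pos: [0.4121, 0.2148, 0.266]
orientation: [0.001, 0.177, 0.984, 0.001]
wrist_force: [-0.2, -0.4, 1.0]
finger_gap: -0.0001
grip_force: 0.0
```

Run:
```python
from h import *
s=get_state(); print(s["clock"],s["tcp_pos"],s["wrist_force"])
out=[]
for c,(x,y) in(("top",(290,130)),("scene",(200,110))):
    b=read_camera(c); save(b,c+"9.png")
    print(c,[(q["p"],q["point"]) for q in tip_of("handle",b)[:1]],[(q["p"],q["point"]) for q in tip_of("wheel_hub",b)[:1]])
    for i in (cv2.imread(f"pics/{c}1.png"),cv2.imread(f"pics/{c}9.png")): out.append(cv2.resize(i[y:y+130,x:x+130],None,fx=2.2,fy=2.2,interpolation=cv2.INTER_CUBIC))
cv2.imwrite("pics/s9.png",cv2.vconcat([cv2.hconcat(out[:2]),cv2.hconcat(out[2:])]))
```

```text
10.3667 [0.41208965 0.21481989 0.26600431] [-0.15000173 -0.36404469  0.95717746]
top [(0.57, [338.3, 214.1])] [(0.62, [376.1, 227.9])]
scene [(0.47, [283.8, 180.5])] [(0.98, [261.6, 193.5])]
```

View pics/s9.png

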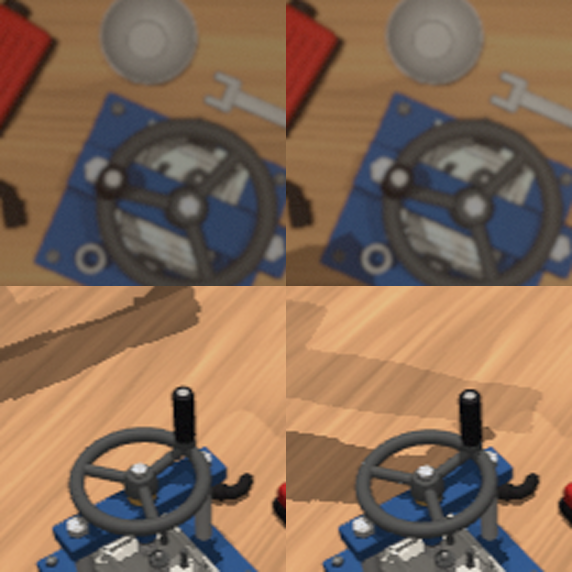

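Before and after, the handle sits in the same place: top-view crop (113,178) against (114,179). In the scene view it's slightly lower, which matches the 4 mm descent. The loose parts in view haven't moved and the arm is clear.

```bash
python3 -c "
from workcell import *
print(hand_in())"
```

```text
the job is handed in; nothing more can be done
None
```

I turned the handwheel one full turn clockwise by pushing the handle with closed fingers at about 2–4 N and backed the arm clear; camera views put the handle about 1–2 mm from its start with no loose part in view moved, and the job is handed in (no verdict was returned).

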